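# Close a cold-box temperature logger after readout

## Task

The cold-box temperature logger lies open in its cradle, with the black readout plug still standing in the socket on its circuit board. Pull the plug straight out of its sprung socket and put it in the kidney dish, then pick up the cover by its handle, lower it onto the two dowels and press it down fully home against the sprung battery carrier, flush with the lower half all round. Do not let go: the program finishes while the gripper still holds the cover pressed shut, so that I can drive in the four screws; leave the loose things round the work where they are.

Things in the scene. Friction and masses are not known exactly. Their poses are not given: they have to be found in the camera images.
- logger_base: Lower half of the logger: open grey box 80 x 134 mm (x, y) in a steel cradle plate 112 x 166 x 9 mm that does not move. Origin on the table under its middle, z up. Its level rim, on which the cover seats, is 42 mm above the table; only dowels, plug and, in the middle, the sprung battery carrier (46 x 36 mm top, 4 mm above the rim) stand higher.
- dowel_a (a point): Dowel A, steel, 8 mm diameter, standing 13.5 mm above the rim, its last 6 mm tapering to a 2.4 mm tip. The point lies on its axis at rim height, at (-27, -53, 42) mm in the frame of logger_base.
- dowel_b (a point): Dowel B, the same, at (+16, +53, 42) mm in the frame of logger_base. As the two are not placed symmetrically the cover fits one way round only.
- socket_mouth (a point): Middle of the socket's mouth, 40 mm above the table, at (+10, -36, 40) mm in the frame of logger_base. The plug comes out straight up; a sprung slide at its +x side holds a bead on the blade: drawing it out takes about 6 to 10 N over the first 5 mm, then it is free; it is clear after 17 mm.
- plug: Readout plug: black grip 12 x 22 x 44 mm (x, y, z) over a flat steel blade 8 x 16 mm that reaches 17 mm down into the socket; 61 mm long, 30 g. Origin: middle of the grip's underside, which rests on the socket's mouth at the start, axes parallel to logger_base, z up. Take the grip across its 12 mm (x) or 22 mm (y).
- plug_grip (a point): Point on the plug's axis, 24 mm above its origin, about the middle of the grip, where to take it.
- kidney_dish: Pink kidney-shaped dish, 113 x 192 x 49 mm (x, y, z), open at the top, floor 6 mm thick, 80 g, loose. Origin: on the table under its middle, z up; round it the hollow is at least 60 mm wide (x) and 140 mm long (y). Dish and logger stand ahead and to the right of the robot, either one in either place; the cover lies to the left.
- cover: Upper half of the case: flat grey plate 80 x 134 x 14 mm (x, y, z) with a black bow handle and two 9 mm dowel holes right through, about 0.16 kg, lying on the table handle up. Origin: middle of its underside. Seated, its origin is at the rim's middle (42 mm above the table) and its axes are parallel to logger_base; at the start it is turned less than 45 degrees from that.
- hole_a (a point): Centre of hole A at the cover's underside, at (-27, -53, 0) mm in the cover's frame; goes over dowel A.
- hole_b (a point): Centre of hole B at the cover's underside, at (+16, +53, 0) mm in the cover's frame; goes over dowel B.
- handle (a point): Middle of the handle's bar, on the cover's axis, 42 mm above its underside. The bar is 16 mm wide (x), 56 mm long (y), 16 mm high: its top is 50 mm above the cover's underside, its lower edge 20 mm above the plate; a post 10 mm long stands under each end.
- carrier (a joint): How far the sprung battery carrier is pushed down, m: 0 = risen, 4 mm above the rim; 0.004 = flush with the rim, as it must be under the closed cover. It begins to give at 4.5 N and takes 8.5 N when flush, so the cover's own weight does not close the case: it must be pressed.
- spray_bottle: Bystander: small clear spray bottle, 35 mm across, 120 mm tall, loose; origin under its middle.
- screwdriver: Bystander: screwdriver lying behind the work, 170 mm long; origin under its middle.
- diluent_1: Bystander: small bottle with a blue cap, 33 mm across, 58 mm tall; origin under its middle.
- tape_roll: Bystander: roll of paper tape lying flat, 61 mm across, 25 mm high; origin under its middle.
- vial_2: Bystander: glass vial lying at the right in front, 22 x 46 x 22 mm; origin under its middle.
- marker_violet: Bystander: felt marker lying on a paper in front, 12 x 137 x 14 mm; origin under its middle.
- sachet_stack_2: Bystander: small flat stack of wipe sachets between the logger and the cover, 50 x 62 x 9 mm; origin under its middle.

How it is judged:
By the outcome, as a careful person would: the job done as asked, in the order asked, and still so for the second after the job is handed in, while the arm keeps its last pose, push and grip.
It also fails if it takes over 61 s, if anything falls off the work surface, if the arm or the gripper's body presses on something with over 40 N, if the wrist force passes 120 N, or if a joint passes its speed limit or range.

## Robot

A 7-joint arm with a two-finger parallel gripper is mounted at the origin on a cart in front of the work surface, level with it; the furniture and walls round the work are solid. World frame = base frame: x ahead of the robot, y to its left, z up, the work surface at z = 0. Lengths are in m, angles in degrees, forces in N, time in s.
With the tool pointing down it reaches from about 0.425 to 1.025 m from the base axis. Payload 3.6 kg.
Tool frame: the origin (TCP) lies between the finger pads; the fingertips stand 14 mm ahead of it and the grasp point (between the pads) lies 5 mm behind it; z points along the fingers, y is the line along which they close (so a half turn about z gives the same grasp; the last joint's range is limited). The gripper opens to 85 mm and grips with 20 to 120 N. Pads are 22 mm wide; open, the fingers measure 114 mm over their backs; the gripper's body (76 mm by 85 mm) begins 54 mm behind the grasp point. The pads swing forward as they close: fully open they stand 13 mm farther back than shut.
Start: joints at [-73.482, 33.873, 2.773, 92.16, -1.908, 54.013, -1.931], TCP at [0.27, 0.673, 0.245] pointing down, gripper open.
Joint ranges: [-153.93, 153.93], [-27.13, 128.08], [-72.61, 78.16], [10.71, 143.7], [-87.88, 267.88], [4.46, 118.87], [-176.78, 176.78]. Speed limits (degrees/s): [147.25, 147.25, 180, 180, 180, 180, 180].

## Interface

Orientations are given as a 3x3 rotation matrix whose columns are the frame's x, y, z axes.
In Python, from workcell import status, camera, get_calibration, job gives the robot as it stands.
- The arm moves only by the tool arm_command, never from a script. Its arguments are lists of equal length, an entry for each row: "hand": the closure, from 0 (fully open) to 1 (shut); "slide": the shift along the tool's x, y, z in mm, a list of three; "turn": the turn about the tool's z in rad. In form: {"hand": [hand, ...], "slide": [[x, y, z], ...], "turn": [turn, ...]}. A call has 1 to 12 rows; each row shifts and turns the commanded pose from where the row before left it, along the tool's axes as they then stand; what a row does not reach is not made up. A row lasts 1/12 s, in which the tool goes at most 41.7 mm and 7.16 degrees, less where a joint would pass 70% of its speed; a pose out of reach is approached as far as the arm can. A call with a gripper value outside its range is refused whole. The fingers move at their own pace and stop on an object; the grip force is fixed at half the most. Time passes only in rows, so rows that do not move let the fingers close. It gives the time, the measured TCP pose, the force, the opening and the grip force at its end, in the units of the state.
- status.get_obs(): the state, without advancing time (a new reading comes with each control period).
- camera(name): name is "scene" or "top"; returns the picture (400x640x3 uint8, blue, green, red); there is no depth.
- get_calibration(name): a dict with "camera_matrix" (3x3 intrinsics, pixels), "origin" and "attitude" of the camera in the world. Camera axes: x right, y up, looking along -z (the intrinsics and any distortion apply to the point x, -y, -z); pixel columns grow to the right and rows downward; lengths in m; the calibration is good to about 2 mm. A picture is of the moment at which its call begins. get_calibration takes no time and is no camera call.
- job.finish_job(): hands the job in; it is judged then, once.
The state is a dict: "t": time; "qpos": joint angles; "dq": joint speeds; "tau": joint torques, N m; "tcp_pos": TCP position; "ee_rot": TCP orientation; "contact_force": force on the tool from outside, world axes, zero at the start; "ft_torque": the same for the moment, N m; "gripper_width": finger opening in m; "grasp_force": force on a finger pad.
Only numpy, scipy, OpenCV 4.12 (cv2) and the standard library are available. Lean on these libraries where they do the work, as an engineer would, in place of code of your own. Each camera call takes 0.05 s, during which the arm holds its last target. There are 200 camera calls.

## Working session

There is one attempt and no reset: what is moved stays moved. The work goes in short steps, Python scripts to look and compute and a tool call to move; the robot and the scene stay as the last step left them, time stands still between calls to the robot, and variables do not carry over. Pictures are saved under pics/ and viewed, at most 10 in all, crops included, and the job is handed in when it is done.

Besides the shell and the picture viewer there is one more tool, called as a command line: name --pt "numbers of a row" for each row, then --argument value for the rest. arm_command: Moves the arm, as the interface text tells. Its arguments: {"type":"object","properties":{"hand":{"type":"array","items":{"type":"number"}},"slide":{"type":"array","items":{"type":"array","items":{"type":"number"}}},"turn":{"type":"array","items":{"type":"number"}}},"required":["hand","slide","turn"]}

```bash
mkdir -p pics
cat > h.py <<'E'
import numpy as np, cv2
from workcell import status, camera, get_calibration, job
def cal(n):
    c=get_calibration(n); return np.array(c["camera_matrix"]),np.array(c["origin"]),np.array(c["attitude"]),c
def ray(n,u,v):
    K,o,R,c=cal(n); d=np.linalg.inv(K)@np.array([u,v,1.]); return o,R@np.array([d[0],-d[1],-d[2]])
def onz(n,u,v,z):
    o,d=ray(n,u,v); return o+d*(z-o[2])/d[2]
def proj(n,p):
    K,o,R,c=cal(n); q=R.T@(np.array(p)-o); q=K@np.array([q[0],-q[1],-q[2]]); return q[:2]/q[2]
E
python3 - <<'E'
from h import *
for n in("scene","top"):
    cv2.imwrite(f"pics/{n}0.png",camera(n)); print(get_calibration(n))
s=status.get_obs(); print(s)
E
```

```text
{'camera_matrix': array([[433.70983551,   0.        , 314.8691643 ],
       [  0.        , 433.70983551, 199.52225774],
       [  0.        ,   0.        ,   1.        ]]), 'origin': array([ 0.51326038, -0.61640719,  1.21485904]), 'attitude': array([[ 0.99884073,  0.04431727, -0.01879298],
       [-0.04795339,  0.88197345, -0.46885318],
       [-0.00420338,  0.46921084,  0.88307617]])}
{'camera_matrix': array([[436.98169734,   0.        , 319.44711266],
       [  0.        , 436.98169734, 197.55322778],
       [  0.        ,   0.        ,   1.        ]]), 'origin': array([0.46261853, 0.01731084, 1.52294859]), 'attitude': array([[-0.02222291,  0.99765213, -0.06477944],
       [-0.99957133, -0.02093683,  0.02046496],
       [ 0.01906064,  0.06520646,  0.99768974]])}
{'t': 0.1, 'qpos': array([-73.48188758,  33.92223092,   2.76814923,  92.22910054,
        -1.90755116,  54.01324373,  -1.93130373]), 'dq': array([ 0.07866347, -0.0973197 ,  0.21990777, -0.19261524, -0.07642477,
        0.01143702,  0.06133206]), 'tau': array([ 5.10317550e-03, -5.49999297e+01,  1.55279595e+00, -1.98823625e+01,
        9.59305238e-03,  3.89782552e-03,  5.68269996e-06]), 'tcp_pos': array([0.26985232, 0.67212692, 0.24423303]), 'ee_rot': array([[-9.28022953e-01,  3.72522450e-01, -6.50400498e-04],
       [ 3.72522996e-01,  9.28020887e-01, -1.96261229e-03],
       [-1.27531893e-04, -2.06363840e-03, -9.99997863e-01]]), 'contact_force': array([ 0.56921033,  0.21803555, -0.06727913]), 'ft_torque': array([-0.02599548,  0.02902925, -0.02502122]), 'grasp_force': 0.0, 'gripper_width': 0.08530540716041171}
```

View pics/scene0.png

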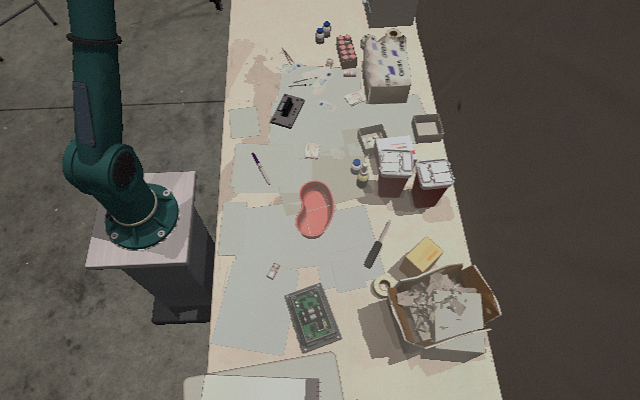

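View pics/top0.png

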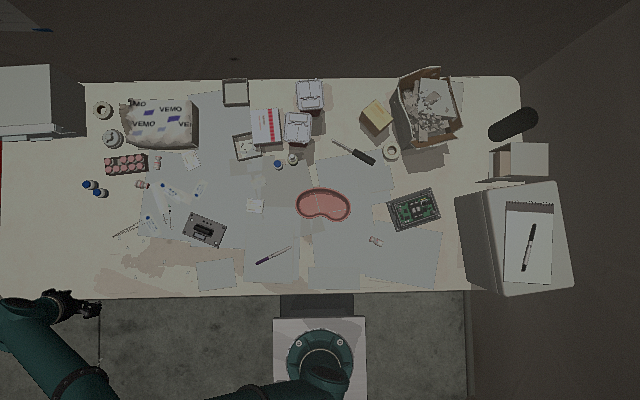

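The scene view shows the cover at about (287,110), the dish at (315,210) and the logger at (313,318). In the top view they are at (205,229), (323,205) and (413,209). Next I'll zoom in on the logger and cover.

Run:
```python
from h import *
T=[]
for n,u,v in(("top",373,176),("scene",273,284),("top",165,199),("scene",250,80)):
    im=cv2.imread(f"pics/{n}0.png")[v:v+60 if n=="top" or v<200 else v+72,u:u+80]
    h=im.shape[0]
    im=cv2.resize(im,(400,300 if h==60 else 300),interpolation=cv2.INTER_CUBIC)
    im=cv2.convertScaleAbs(im,alpha=1.5)
    for k in range(0,80,10): cv2.putText(im,str(u+k),(k*5,8),0,.3,(0,255,255),1); cv2.line(im,(k*5,8),(k*5,14),(0,255,255),1)
    for k in range(0,h,10): y=int(k*300/h);cv2.putText(im,str(v+k),(0,y+4),0,.3,(0,255,0),1)
    T.append(im)
cv2.imwrite("pics/m.png",np.vstack([np.hstack(T[:2]),np.hstack(T[2:])]))
# rough positions
print(onz("top",413,209,.042),onz("scene",313,318,.03),onz("top",205,229,.014),onz("scene",287,110,.02))
# blobs in top view
for n in("top","scene"):
    im=cv2.imread(f"pics/{n}0.png"); hsv=cv2.cvtColor(im,cv2.COLOR_BGR2HSV)
    m=((hsv[...,1]>85)&((hsv[...,0]<12)|(hsv[...,0]>170))&(hsv[...,2]>80)).astype(np.uint8)
    c=max(cv2.findContours(m,0,2)[0],key=cv2.contourArea); print(n,"dish",cv2.boundingRect(c))
    r=cv2.minAreaRect(c); print(r, np.array([onz(n,*p,.049) for p in cv2.boxPoints(r)]).round(3))
```

```text
[ 0.5130413  -0.33073293  0.042     ] [ 0.51605135 -0.34910963  0.03      ] [0.46082864 0.38105123 0.014     ] [0.45816213 0.37781844 0.02      ]
top dish (268, 109, 7, 33)
((271.0, 125.0), (32.43821334838867, 3.7811412811279297), 84.2894058227539) [[0.865 0.158 0.049]
 [0.866 0.145 0.049]
 [0.755 0.136 0.049]
 [0.753 0.149 0.049]]
scene dish (296, 180, 38, 57)
((315.31390380859375, 208.21768188476562), (36.02157211303711, 56.19682693481445), 6.842772960662842) [[ 0.472 -0.108  0.049]
 [ 0.498  0.08   0.049]
 [ 0.608  0.059  0.049]
 [ 0.575 -0.127  0.049]]
```

View pics/m.png

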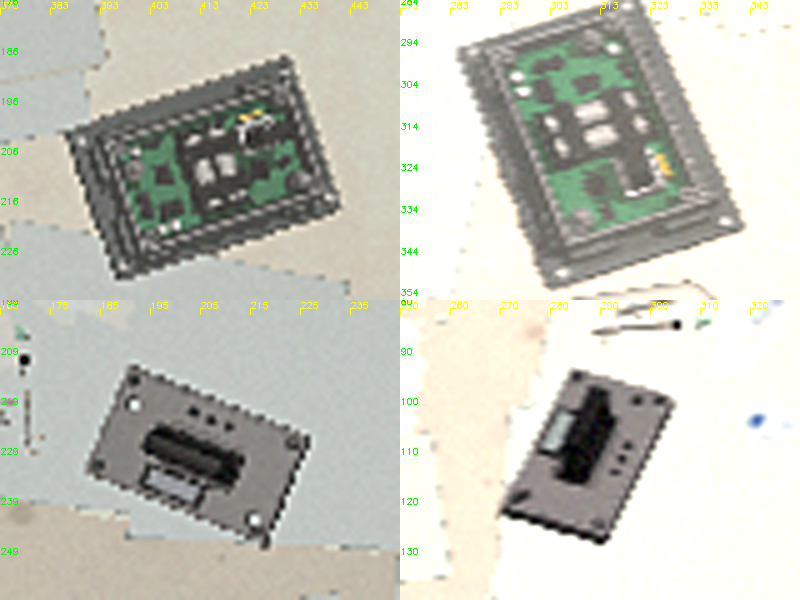

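The crops show the logger cradle corners in the top view at about (386,202), (430,188), (441,218) and (397,232), with the plug near (423,201). The cover's through-holes show as white at (192,220) for B and (216,243) for A. Next I'll fit these with masks.

Run:
```python
from h import *
np.set_printoptions(precision=4,suppress=True)
def quad(n,u0,v0,u1,v1,z,thr):
    im=cv2.imread(f"pics/{n}0.png"); S=6
    g=cv2.cvtColor(im,cv2.COLOR_BGR2GRAY)[v0:v1,u0:u1]
    sat=cv2.cvtColor(im,cv2.COLOR_BGR2HSV)[v0:v1,u0:u1]
    G=cv2.resize(g,None,fx=S,fy=S,interpolation=cv2.INTER_CUBIC)
    m=(G<thr).astype(np.uint8)
    m=cv2.morphologyEx(cv2.morphologyEx(m,cv2.MORPH_CLOSE,np.ones((25,25))),cv2.MORPH_OPEN,np.ones((31,31)))
    c=max(cv2.findContours(m,0,1)[0],key=cv2.contourArea)[:,0].astype(float)
    P=np.array([onz(n,(x+.5)/S-.5+u0,(y+.5)/S-.5+v0,z)[:2] for x,y in c])*1000
    (cx,cy),(w,h),a=cv2.minAreaRect(P.astype(np.float32))
    # robust: line-fit of each side
    if w>h: w,h,a=h,w,a-90
    a=(a+90)%180-90
    print(n,"centre",cx,cy,"w,h",w,h,"yaw",a)
    print(cv2.boxPoints(((cx,cy),(w,h),a)))
quad("top",380,180,447,238,.009,115); quad("scene",275,275,350,358,.009,130)
quad("top",175,205,235,255,.014,115); quad("scene",262,88,315,135,.014,130)
im=cv2.imread("pics/top0.png"); g=cv2.cvtColor(im,cv2.COLOR_BGR2GRAY)
H={}
for k,(u,v) in dict(B=(192,220),A=(216,243)).items():
    p=g[v-2:v+3,u-2:u+3].astype(float); w=np.clip(p-np.percentile(p,35),0,None)
    yy,xx=np.mgrid[v-2:v+3,u-2:u+3]; q=(w*xx).sum()/w.sum(),(w*yy).sum()/w.sum()
    H[k]=onz("top",*q,.007)*1000; print(k,q,H[k],p.astype(int).tolist())
d=H["B"]-H["A"]; yaw=np.degrees(np.arctan2(d[1],d[0])-np.arctan2(106,43)); print("cover from holes: dist",np.hypot(d[0],d[1]),"yaw",yaw)
c,s=np.cos(np.radians(yaw)),np.sin(np.radians(yaw)); print("centre",(H["A"]+H["B"])[:2]/2-np.array([[c,-s],[s,c]])@[-5.5,0])
hsv=cv2.cvtColor(im,cv2.COLOR_BGR2HSV); print("dish px",hsv[200,305])
m=((hsv[...,1]>70)&((hsv[...,0]<14)|(hsv[...,0]>170))).astype(np.uint8)[170:240,280:370]
cc=max(cv2.findContours(m,0,1)[0],key=cv2.contourArea)[:,0]+[280,170]
P=np.array([onz("top",*p,.04)[:2] for p in cc])*1000; print("dish",cv2.minAreaRect(P.astype(np.float32)))
```

```text
top centre 508.03814697265625 -338.1991271972656 w,h 125.87422943115234 176.09104919433594 yaw 16.76641273498535
[[ 422.3781 -272.052 ]
 [ 473.1751 -440.6573]
 [ 593.6982 -404.3462]
 [ 542.9012 -235.741 ]]
scene centre 513.6787719726562 -347.588134765625 w,h 118.70620727539062 182.7578887939453 yaw 16.243566513061523
[[ 431.1343 -276.4593]
 [ 482.2556 -451.9217]
 [ 596.2232 -418.717 ]
 [ 545.1019 -243.2546]]
top centre 456.57421875 385.0699157714844 w,h 90.55233764648438 139.421875 yaw -22.55310821533203
[[441.4975 466.8149]
 [388.0237 338.0554]
 [471.651  303.325 ]
 [525.1248 432.0845]]Traceback (most recent call last):
  File "<stdin>", line 19, in <module>
  File "<stdin>", line 11, in quad
  File "h.py", line 8, in onz
    o,d=ray(n,u,v); return o+d*(z-o[2])/d[2]
        ~~~^^^^^^^
  File "h.py", line 6, in ray
    K,o,R,c=cal(n); d=np.linalg.inv(K)@np.array([u,v,1.]); return o,R@np.array([d[0],-d[1],-d[2]])
            ~~~^^^
  File "h.py", line 4, in cal
    c=get_calibration(n); return np.array(c["camera_matrix"]),np.array(c["origin"]),np.array(c["attitude"]),c
ValueError: time passes only in moves, steps and waits
```

```bash
cat > h.py <<'E'
import numpy as np, cv2, pickle, os
from workcell import status, camera, get_calibration, job
np.set_printoptions(precision=4,suppress=True)
if not os.path.exists("cal.pkl"): pickle.dump({n:get_calibration(n) for n in("top","scene")},open("cal.pkl","wb"))
C=pickle.load(open("cal.pkl","rb"))
def onz(n,u,v,z):
    K,o,R=(np.array(C[n][k]) for k in("camera_matrix","origin","attitude"))
    d=np.linalg.inv(K)@np.array([u,v,1.]); d=R@(d*[1,-1,-1]); return o+d*(z-o[2])/d[2]
def proj(n,p):
    K,o,R=(np.array(C[n][k]) for k in("camera_matrix","origin","attitude"))
    q=(np.atleast_2d(p)-o)@R; q=(q*[1,-1,-1])@K.T; return q[:,:2]/q[:,2:]
def edges(n,g,c,yaw,w,h,z):
    """offsets (mm, + outward) of the steepest dark-to-bright edge from each side of a w x h rectangle at c,yaw"""
    a=np.radians(yaw); R=np.array([[np.cos(a),-np.sin(a)],[np.sin(a),np.cos(a)]]); d=np.arange(-12,12.1,.5)
    for nm,ax,sg,L,half in(("+x",0,1,h,w/2),("-x",0,-1,h,w/2),("+y",1,1,w,h/2),("-y",1,-1,w,h/2)):
        S=np.linspace(-.4,.4,33)*L; off=[]
        for s in S:
            p=np.zeros((len(d),2)); p[:,ax]=sg*(half+d); p[:,1-ax]=s
            W=np.c_[(p@R.T+c)/1000,np.full(len(d),z)]; q=proj(n,W).astype(np.float32)
            pr=cv2.remap(g,q[:,:1],q[:,1:],cv2.INTER_CUBIC)[:,0].astype(float); gr=np.convolve(pr,np.r_[np.ones(5),-np.ones(5)],"same"); gr[:5]=gr[-5:]=0
            off.append(d[gr.argmax()])
        off=np.array(off); k=abs(off-np.median(off))<2.5; f=np.polyfit(S[k],off[k],1); print(n,nm,"median",np.median(off),"slope deg",np.degrees(f[0])*sg*(-1 if ax==0 else 1),"std",off[k].std(),k.sum())
E
python3 - <<'E'
from h import *
I={n:cv2.imread(f"pics/{n}0.png") for n in C}; G={n:cv2.cvtColor(I[n],6) for n in C}
for n in C:
    print("cradle"); edges(n,G[n],np.array([511,-340]),16.8,112,166,.009)
    print("cover"); edges(n,G[n],np.array([457,384]),-22.5,80,134,.014)
im=I["top"]; g=G["top"]; H={}
for k,(u,v) in dict(B=(192,220),A=(216,243)).items():
    p=g[v-2:v+3,u-2:u+3].astype(float); w=np.clip(p-np.percentile(p,45),0,None)
    yy,xx=np.mgrid[v-2:v+3,u-2:u+3]; q=(w*xx).sum()/w.sum(),(w*yy).sum()/w.sum()
    H[k]=onz("top",*q,.007)*1000; print(k,q,H[k],p.astype(int).tolist())
d=H["B"]-H["A"]; yaw=np.degrees(np.arctan2(d[1],d[0])-np.arctan2(106,43)); print("holes: dist",np.hypot(d[0],d[1]),"yaw",yaw)
c,s=np.cos(np.radians(yaw)),np.sin(np.radians(yaw)); print("centre",(H["A"]+H["B"])[:2]/2-np.array([[c,-s],[s,c]])@[-5.5,0])
for n,b in(("top",(280,170,370,240)),("scene",(280,165,345,250))):
    hsv=cv2.cvtColor(I[n],cv2.COLOR_BGR2HSV)
    m=((hsv[...,1]>70)&((hsv[...,0]<14)|(hsv[...,0]>170))).astype(np.uint8)[b[1]:b[3],b[0]:b[2]]
    cc=max(cv2.findContours(m,0,1)[0],key=cv2.contourArea)[:,0]+[b[0],b[1]]
    P=np.array([onz(n,*p,.045)[:2] for p in cc])*1000; print("dish",cv2.minAreaRect(P.astype(np.float32)))
E
```

```text
cradle
top +x median 2.5 slope deg 0.4798950671155659 std 0.8658928522563363 33
top -x median -1.0 slope deg -0.9044176264870285 std 1.0102777623133123 33
top +y median 1.5 slope deg 1.2245412659078718 std 0.9731502886887513 32
top -y median 0.5 slope deg 0.14875935042958346 std 0.7759128922285868 28
cover
top +x median 2.5 slope deg -0.4325728811416273 std 0.7453559924999298 30
top -x median -2.0 slope deg -0.6760927092601492 std 0.7868714422741917 30
top +y median 2.0 slope deg -0.675565411210301 std 0.625 32
top -y median 0.0 slope deg -0.923971043284165 std 0.6796261058183577 33
cradle
scene +x median 2.0 slope deg 0.6321694634118515 std 0.7536260676027812 33
scene -x median -1.0 slope deg -0.7936726109988211 std 1.0407227127923877 33
scene +y median 0.0 slope deg 0.8119852498286501 std 0.4777776516068955 32
scene -y median 1.5 slope deg 0.45480439954401924 std 0.42043748259126085 33
cover
scene +x median 4.0 slope deg -0.9289013659186565 std 0.6796261058183577 33
scene -x median -2.0 slope deg -0.16741092838464527 std 0.9008459565874734 32
scene +y median 1.0 slope deg -0.4021428374915536 std 0.6714702971563739 33
scene -y median 5.5 slope deg -0.42607991115176513 std 0.6331085580538236 33
B (np.float64(191.5551330798479), np.float64(219.5893536121673)) [494.2066 428.6748   7.    ] [[72, 36, 65, 90, 86], [34, 151, 144, 78, 87], [44, 149, 144, 82, 86], [86, 81, 88, 84, 88], [89, 87, 87, 88, 89]]
A (np.float64(215.83351235230933), np.float64(242.48549946294307)) [413.7344 345.9169   7.    ] [[66, 58, 77, 89, 90], [36, 147, 141, 89, 89], [40, 153, 149, 88, 87], [81, 40, 62, 53, 77], [85, 46, 40, 48, 74]]
holes: dist 115.43248054859161 yaw -22.117270422851526
centre [459.0658 385.2251]
dish ((538.6596069335938, -23.77832794189453), (189.31564331054688, 111.46720886230469), 82.1692886352539)
dish ((538.7262573242188, -21.860565185546875), (190.9790496826172, 110.72714233398438), 82.46721649169922)
```

arm_command --hand '[0,0,0,0,0,0,0,0,0,0,0,0]' --pt "-28 -25 0" --pt "-28 -25 0" --pt "-28 -25 0" --pt "-28 -25 0" --pt "-28 -25 0" --pt "-28 -25 0" --pt "-28 -25 0" --pt "-28 -25 0" --pt "-28 -25 0" --pt "-28 -25 0" --pt "-28 -25 0" --pt "-28 -25 0" --turn '[0,0,0,0,0,0,0,0,0,0,0,0]'

```text
t: 1.1
tcp_pos: [0.4704, 0.2673, 0.2451]
ee_rot: [[-0.928, 0.372, -0.0], [0.372, 0.928, -0.0], [0.0, -0.0, -1.0]]
contact_force: [1.4, 0.7, 0.1]
gripper_width: 0.0857
grasp_force: 0.0
```

arm_command --hand '[0,0,0,0,0,0,0,0,0,0,0,0]' --pt "0 0 0" --pt "0 0 0" --pt "0 0 0" --pt "0 0 0" --pt "0 0 0" --pt "0 0 0" --pt "0 0 0" --pt "0 0 0" --pt "0 0 0" --pt "0 0 0" --pt "0 0 0" --pt "0 0 0" --turn '[0.12,0.12,0.12,0.12,0.12,0.12,0.12,0.12,0.12,0.12,0.12,0.12]'

```text
t: 2.1
tcp_pos: [0.4698, 0.2691, 0.245]
ee_rot: [[0.254, 0.967, -0.001], [0.967, -0.254, -0.0], [-0.001, -0.001, -1.0]]
contact_force: [0.7, -0.6, -0.6]
gripper_width: 0.0854
grasp_force: 0.0
```

arm_command --hand '[0,0,0,0,0,0,0,0,0,0]' --pt "0 0 0" --pt "0 0 0" --pt "0 0 0" --pt "0 0 0" --pt "0 0 0" --pt "0 0 0" --pt "0 0 0" --pt "0 0 0" --pt "0 0 0" --pt "0 0 0" --turn '[0.12,0.12,0.12,0.12,0.12,0.12,0.12,0.12,0.06,0]'

```text
t: 2.93
tcp_pos: [0.4697, 0.2693, 0.2448]
ee_rot: [[0.956, 0.295, -0.001], [0.295, -0.956, -0.001], [-0.001, 0.001, -1.0]]
contact_force: [0.5, 0.4, 0.1]
gripper_width: 0.0855
grasp_force: 0.0
```

```bash
cat >> h.py <<'E'
def to(x,y,z,phi=None):
    "tool-frame slide (mm) and turn (rad) from here to world x,y,z (mm), finger line at phi deg; slide first"
    s=status.get_obs(); R=np.array(s["ee_rot"]); p=np.array(s["tcp_pos"])*1000; f=np.degrees(np.arctan2(R[1,1],R[0,1]))
    print("t",round(s["t"],2),"tcp",p,"phi",round(f,2),"tilt",R[2,:2],"F",np.array(s["contact_force"]),"w",s["gripper_width"],"g",s["grasp_force"])
    print("slide",R.T@(np.array([x,y,z])-p), "turn",None if phi is None else -np.radians((phi-f+180)%360-180))
E
python3 - <<'E'
from h import *
to(532.6,-370.8,150,-73)
I=cv2.imread("pics/top0.png"); L=lambda q:np.array([512.5,-339.3,0])+np.array([[.9563,-.2924,0],[.2924,.9563,0],[0,0,1]])@q
for n in C:
    print(n,proj(n,np.array([L(np.array(q)) for q in [(10,-36,84),(4,-47,84),(16,-47,84),(16,-25,84),(4,-25,84),(-27,-53,55),(16,53,55)]])/1000))
E
```

```text
t 2.93 tcp [469.689  269.2941 244.839 ] phi -72.86 tilt [-0.0009  0.0008] F [0.4794 0.3925 0.1218] w 0.08549879991779874 g 0.0
slide [-128.4892  630.116    95.4835] turn 0.0025296003298188223
top [[427.7692 202.3501]
 [431.4814 203.0313]
 [430.2948 199.598 ]
 [424.0565 201.6688]
 [425.2409 205.1052]
 [433.8003 211.6378]
 [400.0978 209.3659]]
scene [[319.6504 321.4188]
 [318.9202 326.3366]
 [323.3255 324.7165]
 [320.373  316.552 ]
 [316.0012 318.1444]
 [308.4494 335.0351]
 [310.4504 291.7809]]
```

arm_command --hand '[0,0,0,0,0,0,0,0,0,0,0,0]' --pt "-7 35 0" --pt "-7 35 0" --pt "-7 35 0" --pt "-7 35 0" --pt "-7 35 0" --pt "-7 35 0" --pt "-7 35 0" --pt "-7 35 0" --pt "-7 35 0" --pt "-7 35 0" --pt "-7 35 0" --pt "-7 35 0" --turn '[0,0,0,0,0,0,0,0,0,0,0,0]'

```text
t: 3.93
tcp_pos: [0.5137, -0.1584, 0.2452]
ee_rot: [[0.955, 0.297, -0.0], [0.297, -0.955, 0.0], [-0.0, -0.001, -1.0]]
contact_force: [0.9, 0.6, -0.8]
gripper_width: 0.0854
grasp_force: 0.0
```

arm_command --hand '[0,0,0,0,0,0,0,0,0,0,0]' --pt "-7.5 35 0" --pt "-7.5 35 0" --pt "-7.5 35 0" --pt "-7.5 35 0" --pt "-7.5 35 0" --pt "-7 35 0" --pt "0 0 25" --pt "0 0 25" --pt "0 0 25" --pt "0 0 20" --pt "0 0 0" --turn '[0,0,0,0,0,0,0,0,0,0,0]'

```text
t: 4.85
tcp_pos: [0.5311, -0.3681, 0.1458]
ee_rot: [[0.955, 0.297, -0.007], [0.297, -0.955, 0.006], [-0.005, -0.007, -1.0]]
contact_force: [0.1, 0.5, -0.4]
gripper_width: 0.0853
grasp_force: 0.0
```

Run:
```python
from h import *
to(532.6,-370.8,67,-73)
a=camera("scene")[255:355,260:370]; b=camera("top")[160:250,370:480]
T=[cv2.convertScaleAbs(cv2.resize(i,(400,int(400*i.shape[0]/110)),interpolation=cv2.INTER_CUBIC),alpha=1.6)[:327] for i in(a,b)]
cv2.imwrite("pics/p1.png",np.hstack(T))
```

```text
t 4.85 tcp [ 531.1456 -368.105   145.8019] phi -72.73 tilt [-0.0049 -0.0073] F [ 0.1303  0.5495 -0.4292] w 0.08525003425161476 g 0.0
slide [ 0.9782  3.5835 78.7739] turn 0.004758223779388819
```

View pics/p1.png

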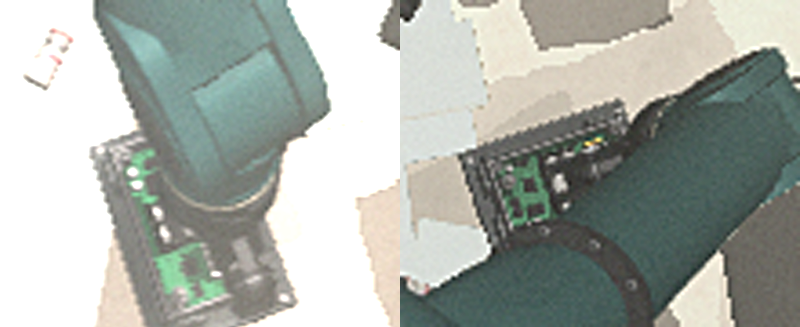

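The arm hides the plug in both views, although the scene crop shows the fingers over the plug end of the board. I'll go down using the measured pose.

arm_command --hand '[0,0,0,0,0,0,0,0]' --pt "1 2.5 0" --pt "0 0 15" --pt "0 0 15" --pt "0 0 15" --pt "0 0 15" --pt "0 0 15" --pt "0 0 4" --pt "0 0 0" --turn '[0,0,0,0,0,0,0,0]'

```text
t: 5.62
tcp_pos: [0.5341, -0.3719, 0.0692]
ee_rot: [[0.955, 0.295, -0.003], [0.295, -0.955, 0.002], [-0.002, -0.003, -1.0]]
contact_force: [-0.2, -0.4, -0.4]
gripper_width: 0.0854
grasp_force: 0.0
```

```bash
python3 -c "
from h import *
to(532.6,-370.8,67,-73)"
```

```text
t 5.62 tcp [ 534.1312 -371.8548   69.2477] phi -72.82 tilt [-0.0022 -0.0029] F [-0.2427 -0.3936 -0.4162] w 0.08544958738906865 g 0.0
slide [-1.1465 -1.4534  2.2545] turn 0.003100526723903114
```

arm_command --hand '[0.3,1,1,1,1,1,1,1]' --pt "-1 -1.5 2" --pt "0 0 0" --pt "0 0 0" --pt "0 0 0" --pt "0 0 0" --pt "0 0 0" --pt "0 0 0" --pt "0 0 0" --turn '[0,0,0,0,0,0,0,0]'

```text
t: 6.28
tcp_pos: [0.534, -0.3713, 0.0699]
ee_rot: [[0.955, 0.295, 0.001], [0.295, -0.955, 0.001], [0.001, -0.001, -1.0]]
contact_force: [-1.6, 2.8, 5.6]
gripper_width: 0.021
grasp_force: 58.6
```

arm_command --hand '[1,1,1,1,1,1,1,1]' --pt "0 0 -3" --pt "0 0 -3" --pt "0 0 -3" --pt "0 0 -3" --pt "0 0 -4" --pt "0 0 -4" --pt "0 0 -4" --pt "0 0 0" --turn '[0,0,0,0,0,0,0,0]'

```text
t: 6.95
tcp_pos: [0.5345, -0.3726, 0.0948]
ee_rot: [[0.955, 0.295, 0.002], [0.295, -0.955, -0.002], [0.001, 0.002, -1.0]]
contact_force: [-0.1, -0.3, 0.7]
gripper_width: 0.021
grasp_force: 59.9
```

```bash
python3 -c "
from h import *
to(538.7,-23,180,-98)"
```

```text
t 6.95 tcp [ 534.4638 -372.5727   94.7703] phi -72.83 tilt [0.0014 0.0025] F [-0.1133 -0.3199  0.6555] w 0.02097572929369423 g 59.90104794502258
slide [ 107.3596 -332.5331  -85.9   ] turn 0.43927499547379967
```

arm_command --hand '[1,1,1,1,1,1,1,1,1,1,1,1]' --pt "0 0 -20" --pt "0 0 -20" --pt "5 -15 -20" --pt "10 -30 -20" --pt "11 -34 0" --pt "11 -34 0" --pt "11 -34 0" --pt "11 -34 0" --pt "11 -34 0" --pt "11 -34 0" --pt "11 -34 0" --pt "11 -34 0" --turn '[0,0,0,0,0,0,0,0,0,0,0,0]'

```text
t: 7.95
tcp_pos: [0.5386, -0.0368, 0.1737]
ee_rot: [[0.956, 0.295, 0.001], [0.295, -0.956, -0.0], [0.001, 0.0, -1.0]]
contact_force: [1.3, -0.8, 0.1]
gripper_width: 0.0207
grasp_force: 60.0
```

arm_command --hand '[1,1,1,1,1,1]' --pt "4 -15 0" --pt "0 0 0" --pt "0 0 0" --pt "0 0 0" --pt "0 0 0" --pt "0 0 0" --turn '[0.11,0.11,0.11,0.11,0,0]'

```text
t: 8.45
tcp_pos: [0.538, -0.0229, 0.1734]
ee_rot: [[0.991, -0.137, 0.0], [-0.137, -0.991, -0.001], [0.0, 0.001, -1.0]]
contact_force: [-0.1, 0.1, -0.7]
gripper_width: 0.0205
grasp_force: 60.0
```

```bash
python3 -c "
from h import *
to(538.7,-23,58,-98)
a=camera('scene')
b=a[150:350,220:420]
cv2.imwrite('pics/p2.png',cv2.resize(cv2.convertScaleAbs(b,alpha=1.2),(600,600),interpolation=cv2.INTER_CUBIC))"
```

```text
t 8.45 tcp [538.0493 -22.8503 173.4104] phi -97.87 tilt [0.0004 0.0006] F [-0.1213  0.0977 -0.7307] w 0.020504142310230726 g 59.95302379131317
slide [  0.6222  -0.0105 115.4106] turn 0.0022822767142062286
```

View pics/p2.png

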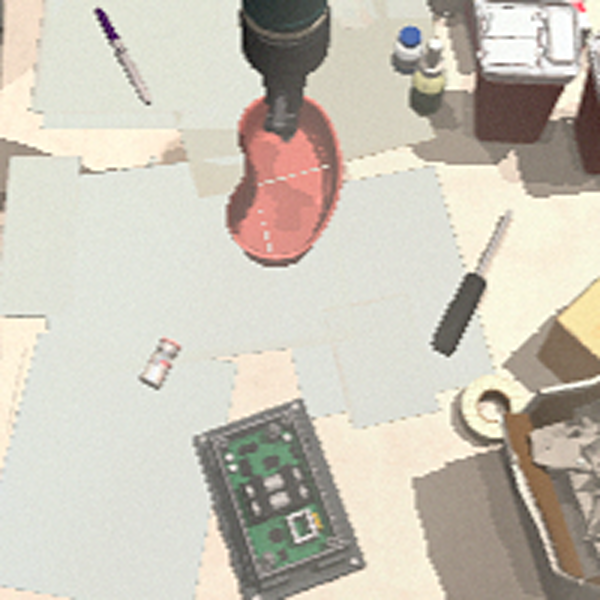

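The scene crop shows the socket empty at crop (303,525), with the plug held over the dish. The dish hollow is clear and bulges towards +x, so I'll lower there and release gently.

arm_command --hand '[1,1,1,1,1,1,1,1,1,1,1]' --pt "5 0 10" --pt "0 0 15" --pt "0 0 18" --pt "0 0 18" --pt "0 0 18" --pt "0 0 15" --pt "0 0 10" --pt "0 0 7" --pt "0 0 5" --pt "0 0 0" --pt "0 0 0" --turn '[0,0,0,0,0,0,0,0,0,0,0]'

```text
t: 9.42
tcp_pos: [0.5432, -0.0237, 0.0575]
ee_rot: [[0.99, -0.14, 0.001], [-0.14, -0.99, 0.0], [0.001, -0.0, -1.0]]
contact_force: [0.4, -0.7, 0.5]
gripper_width: 0.0208
grasp_force: 59.9
```

arm_command --hand '[1,1,0.4,0.4,0.4,0.4,0.4,0.4]' --pt "0 0 3" --pt "0 0 0" --pt "0 0 0" --pt "0 0 0" --pt "0 0 0" --pt "0 0 -2" --pt "0 0 -5" --pt "0 0 -10" --turn '[0,0,0,0,0,0,0,0]'

```text
t: 10.08
tcp_pos: [0.5423, -0.0234, 0.0713]
ee_rot: [[0.99, -0.14, -0.002], [-0.14, -0.99, 0.0], [-0.002, 0.0, -1.0]]
contact_force: [1.0, 0.1, -0.1]
gripper_width: 0.0513
grasp_force: 0.0
```

arm_command --hand '[0.4,0.4,0.4,0.4,0.4,0.2,0,0,0,0,0]' --pt "0 0 -15" --pt "0 0 -20" --pt "0 0 -25" --pt "0 0 -25" --pt "0 0 -25" --pt "0 0 -20" --pt "0 0 0" --pt "0 0 0" --pt "0 0 0" --pt "0 0 0" --pt "0 0 0" --turn '[0,0,0,0,0,0,0,0,0,0,0]'

```text
t: 11.0
tcp_pos: [0.5421, -0.0233, 0.2004]
ee_rot: [[0.99, -0.14, -0.002], [-0.14, -0.99, -0.0], [-0.002, 0.0, -1.0]]
contact_force: [-2.0, 0.7, -1.2]
gripper_width: 0.0853
grasp_force: 0.0
```

```bash
python3 -c "
from h import *
to(459.3,384.6,190,-23)"
```

```text
t 11.0 tcp [542.079  -23.3392 200.3756] phi -98.04 tilt [-0.0021  0.0004] F [-2.0262  0.651  -1.182 ] w 0.08533590675928404 g 0.0
slide [-138.9724 -392.3649   10.5281] turn -1.309625256263784
```

arm_command --hand '[0,0,0,0,0,0,0,0,0,0,0,0]' --pt "-11.6 -32.7 0" --pt "-11.6 -32.7 0" --pt "-11.6 -32.7 0" --pt "-11.6 -32.7 0" --pt "-11.6 -32.7 0" --pt "-11.6 -32.7 0" --pt "-11.6 -32.7 0" --pt "-11.6 -32.7 0" --pt "-11.6 -32.7 0" --pt "-11.6 -32.7 0" --pt "-11.6 -32.7 0" --pt "-11.6 -32.7 0" --turn '[0,0,0,0,0,0,0,0,0,0,0,0]'

```text
t: 12.0
tcp_pos: [0.4588, 0.3858, 0.2003]
ee_rot: [[0.99, -0.14, -0.001], [-0.14, -0.99, -0.001], [-0.001, 0.002, -1.0]]
contact_force: [1.3, 0.1, -0.4]
gripper_width: 0.0855
grasp_force: 0.0
```

arm_command --hand '[0,0,0,0,0,0,0,0,0,0,0,0]' --pt "0 0 0" --pt "0 0 0" --pt "0 0 0" --pt "0 0 0" --pt "0 0 0" --pt "0 0 0" --pt "0 0 0" --pt "0 0 0" --pt "0 0 0" --pt "0 0 0" --pt "0 0 0" --pt "0 0 0" --turn '[-0.119,-0.119,-0.119,-0.119,-0.119,-0.119,-0.119,-0.119,-0.119,-0.119,-0.119,0]'

```text
t: 13.0
tcp_pos: [0.4597, 0.3839, 0.2006]
ee_rot: [[0.39, 0.921, -0.001], [0.921, -0.39, -0.001], [-0.001, -0.001, -1.0]]
contact_force: [0.8, -0.1, 0.6]
gripper_width: 0.0851
grasp_force: 0.0
```

```bash
python3 -c "
from h import *
to(459.3,384.6,37,-23)
a=camera('top')[170:250,280:370]; b=camera('scene')[165:345,265:350]; c=camera('scene')[75:145,240:330]
r=lambda i,w,h:cv2.resize(i,(w,h),interpolation=cv2.INTER_CUBIC)
cv2.imwrite('pics/p3.png',cv2.convertScaleAbs(np.hstack([np.vstack([r(a,300,267),r(c,300,233)]),r(b,236,500)]),alpha=1.4))"
```

```text
t 13.0 tcp [459.7024 383.8796 200.5896] phi -22.95 tilt [-0.0011 -0.0011] F [ 0.7857 -0.0681  0.5645] w 0.0850884845008749 g 0.0
slide [  0.691   -0.4751 163.5895] turn 0.0008316243219900805
```

View pics/p3.png

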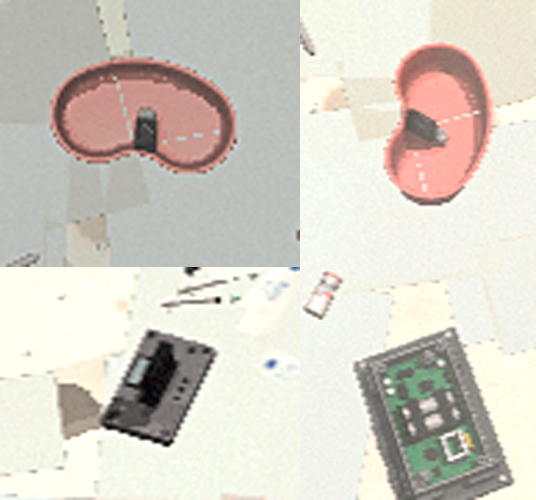

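Both views show the plug lying inside the dish and the socket empty. The cover is undisturbed, so I'll go down onto its handle.

arm_command --hand '[0,0,0,0,0,0,0,0,0,0,0]' --pt "0.7 -0.5 10" --pt "0 0 20" --pt "0 0 25" --pt "0 0 25" --pt "0 0 25" --pt "0 0 20" --pt "0 0 15" --pt "0 0 12" --pt "0 0 8" --pt "0 0 3" --pt "0 0 0" --turn '[0,0,0,0,0,0,0,0,0,0,0]'

```text
t: 14.07
tcp_pos: [0.4595, 0.3852, 0.0377]
ee_rot: [[0.392, 0.92, -0.001], [0.92, -0.392, -0.001], [-0.001, -0.0, -1.0]]
contact_force: [0.5, 0.7, 0.6]
gripper_width: 0.0854
grasp_force: 0.0
```

arm_command --hand '[0.5,1,1,1,1,1,1,1,1,1]' --pt "0 0 0" --pt "0 0 0" --pt "0 0 0" --pt "0 0 0" --pt "0 0 0" --pt "0 0 0" --pt "0 0 0" --pt "0 0 0" --pt "0 0 0" --pt "0 0 0" --turn '[0,0,0,0,0,0,0,0,0,0]'

```text
t: 14.9
tcp_pos: [0.46, 0.3856, 0.0389]
ee_rot: [[0.391, 0.92, 0.0], [0.92, -0.391, 0.001], [0.001, 0.0, -1.0]]
contact_force: [-1.0, -0.5, 5.2]
gripper_width: 0.0149
grasp_force: 59.4
```

```bash
python3 -c "
from h import *
to(459.3,384.6,37,-23)
g=cv2.cvtColor(camera('top'),6);
edges('top',g,np.array([512.5,-339.3]),17,112,166,.009)
edges('top',g,np.array([512.5,-339.3]),17,80,134,.042)
g=cv2.cvtColor(camera('scene'),6);edges('scene',g,np.array([512.5,-339.3]),17,112,166,.009)
edges('scene',g,np.array([512.5,-339.3]),17,80,134,.042)
"
```

```text
t 14.9 tcp [459.9841 385.6176  38.8826] phi -23.03 tilt [0.0009 0.0001] F [-1.0195 -0.4929  5.2419] w 0.014897243535176232 g 59.41526412963867
slide [-1.2058 -0.2317  1.8815] turn -0.0005373675789605549
top +x median 1.0 slope deg 0.22379721879908615 std 0.8688043143534213 33
top -x median 1.0 slope deg -1.0019363510114623 std 1.0153845869299967 32
top +y median 1.5 slope deg 0.9413778185080425 std 0.9307045382397144 32
top -y median 0.5 slope deg -0.04144236749559255 std 0.6748408893372734 29
top +x median -3.5 slope deg -0.15093978068357866 std 0.6501623322401656 29
top -x median -4.0 slope deg 0.24774944819903316 std 0.5722650128200737 28
top +y median 3.0 slope deg -0.2985894279103351 std 0.414578098794425 12
top -y median 7.0 slope deg -0.0961958106670851 std 0.6406246951218787 25
scene +x median 0.5 slope deg 0.4129866202581075 std 0.6866829814317976 33
scene -x median 1.0 slope deg -1.0313129567339332 std 1.090277595000365 33
scene +y median 0.0 slope deg 0.6244597879744584 std 0.4736720747257537 32
scene -y median 1.5 slope deg 0.06375865703042506 std 0.414578098794425 32
scene +x median -3.5 slope deg 0.40887576544577536 std 0.5067898356320892 32
scene -x median -4.5 slope deg 0.7686016971262231 std 0.7012385736609779 22
scene +y median 6.5 slope deg 0.8713094812316996 std 0.43965509480445175 33
scene -y median -3.5 slope deg 0.2565899284894785 std 0.3808697000222802 18
```

arm_command --hand '[1,1,1,1,1,1,1,1,1,1,1,1]' --pt "0 0 -5" --pt "0 0 -10" --pt "0 0 -18" --pt "0 0 -20" --pt "0 0 -20" --pt "0 0 -20" --pt "0 0 -20" --pt "0 0 -20" --pt "0 0 -20" --pt "0 0 -20" --pt "0 0 -7" --pt "0 0 0" --turn '[0,0,0,0,0,0,0,0,0,0,0,0]'

```text
t: 16.0
tcp_pos: [0.4605, 0.3858, 0.2203]
ee_rot: [[0.391, 0.92, 0.003], [0.92, -0.391, 0.003], [0.004, 0.001, -1.0]]
contact_force: [-0.3, 0.9, -0.7]
gripper_width: 0.0147
grasp_force: 58.5
```

arm_command --hand '[1,1,1,1,1,1,1,1,1]' --pt "0 0 0" --pt "0 0 0" --pt "0 0 0" --pt "0 0 0" --pt "0 0 0" --pt "0 0 0" --pt "0 0 0" --pt "0 0 0" --pt "0 0 0" --turn '[-0.1,-0.1,-0.1,-0.1,-0.1,-0.1,-0.1,0,0]'

```text
t: 16.75
tcp_pos: [0.459, 0.3847, 0.2171]
ee_rot: [[-0.291, 0.957, -0.002], [0.957, 0.291, -0.001], [-0.001, -0.002, -1.0]]
contact_force: [-0.8, 0.2, -2.1]
gripper_width: 0.0145
grasp_force: 58.5
```

```bash
python3 -c "
from h import *
to(512.3,-338.7,220,17.1)"
```

```text
t 16.75 tcp [459.0189 384.6895 217.1165] phi 16.92 tilt [-0.0008 -0.0022] F [-0.7515  0.2358 -2.1159] w 0.01447423293100737 g 58.519490361213684
slide [-707.5748 -159.6044   -1.9753] turn -0.003084139265561601
```

arm_command --hand '[1,1,1,1,1,1,1,1,1,1,1,1]' --pt "-15 -3.3 0" --pt "-30 -6.7 0" --pt "-32 -7.2 0" --pt "-32 -7.2 0" --pt "-32 -7.2 0" --pt "-32 -7.2 0" --pt "-32 -7.2 0" --pt "-32 -7.2 0" --pt "-32 -7.2 0" --pt "-32 -7.2 0" --pt "-32 -7.2 0" --pt "-32 -7.2 0" --turn '[0,0,0,0,0,0,0,0,0,0,0,0]'

```text
t: 17.75
tcp_pos: [0.4873, 0.0097, 0.2182]
ee_rot: [[-0.291, 0.957, -0.001], [0.957, 0.291, -0.0], [-0.0, -0.001, -1.0]]
contact_force: [0.9, -0.8, -1.4]
gripper_width: 0.0146
grasp_force: 58.5
```

arm_command --hand '[1,1,1,1,1,1,1,1,1,1,1,1]' --pt "-32 -7.2 0" --pt "-32 -7.2 0" --pt "-32 -7.2 0" --pt "-32 -7.2 0" --pt "-32 -7.2 0" --pt "-32 -7.2 0" --pt "-32 -7.2 0" --pt "-32 -7.2 0" --pt "-32 -7.2 0" --pt "-32 -7.2 0" --pt "-22.6 -5.6 0" --pt "0 0 0" --turn '[0,0,0,0,0,0,0,0,0,0,0,0]'

```text
t: 18.75
tcp_pos: [0.5125, -0.3462, 0.2188]
ee_rot: [[-0.284, 0.959, 0.0], [0.959, 0.284, -0.007], [-0.007, -0.002, -1.0]]
contact_force: [-0.1, -0.6, -0.9]
gripper_width: 0.0151
grasp_force: 58.6
```

arm_command --hand '[1,1,1,1,1,1]' --pt "0 0 20" --pt "0 0 25" --pt "0 0 25" --pt "0 0 20" --pt "0 0 5" --pt "0 0 0" --turn '[0,0,0,0,0,0]'

```text
t: 19.25
tcp_pos: [0.5129, -0.337, 0.1216]
ee_rot: [[-0.293, 0.956, -0.004], [0.956, 0.293, 0.002], [0.003, -0.004, -1.0]]
contact_force: [-0.4, -0.2, -1.2]
gripper_width: 0.0149
grasp_force: 58.6
```

```bash
python3 -c "
from h import *
to(512.3,-338.7,110,17.1)
s=status.get_obs(); z=s['tcp_pos'][2]-.025
a=camera('scene'); g=cv2.cvtColor(a,6); print(z)
edges('scene',g,s['tcp_pos'][:2]*1000,17,80,134,z)
t=camera('top')
b=a[255:365,260:370]; c=t[170:240,370:480]
r=lambda i,w,h:cv2.resize(i,(w,h),interpolation=cv2.INTER_CUBIC)
cv2.imwrite('pics/p4.png',np.vstack([r(b,550,350)if 0 else r(b,400,400),r(c,400,254)[:200]]))"
```

```text
t 19.25 tcp [ 512.8537 -337.036   121.5782] phi 17.01 tilt [ 0.0033 -0.0035] F [-0.3711 -0.1838 -1.1751] w 0.014891594778245032 g 58.559094071388245
slide [-1.4673 -0.9756 11.5769] turn -0.0015544569831594988
0.09657815638874928
scene +x median 5.5 slope deg 0.6971337650653114 std 0.8864052604279183 21
scene -x median -3.0 slope deg 0.003304331098355934 std 0.8534606386520677 9
scene +y median 0.5 slope deg 1.1233412681270365 std 1.2539936203984452 10
scene -y median 7.5 slope deg 0.2731534392454653 std 0.29860213882587217 27
```

View pics/p4.png

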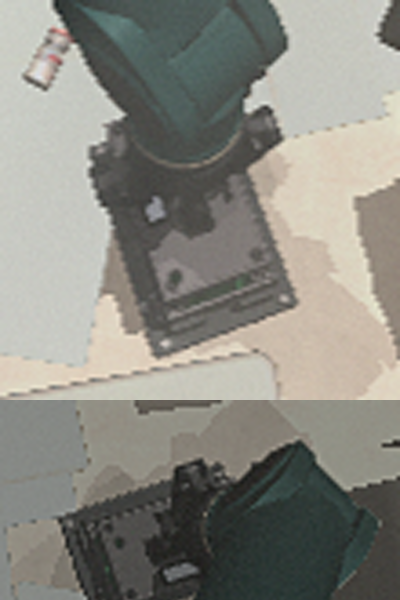

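The cover is held over the base, aligned with it. There is a dark hole near crop (175,275), which is about pixel (308,331). I'll go to just above the dowel tips and check.

arm_command --hand '[1,1,1,1,1]' --pt "-1.5 -1 6" --pt "0 0 10" --pt "0 0 7" --pt "0 0 0" --pt "0 0 0" --turn '[0,0,0,0,0]'

```text
t: 19.77
tcp_pos: [0.514, -0.3393, 0.0997]
ee_rot: [[-0.294, 0.956, -0.001], [0.956, 0.294, 0.001], [0.001, -0.001, -1.0]]
contact_force: [-0.1, 0.5, -1.1]
gripper_width: 0.015
grasp_force: 58.7
```

```bash
python3 -c "
from h import *
to(512.3,-338.7,81,17.1)
s=status.get_obs(); p=s['tcp_pos']*1000; zb=p[2]-38.9
L=lambda q:p*[1,1,0]+np.array([[.9563,-.2924,0],[.2924,.9563,0],[0,0,1]])@np.array(q)
P=[L((-27,-53,zb+14)),L((-40,-67,zb+14)),L((40,-67,zb+14))]
U=proj('scene',np.array(P)/1000); print(U)
b=camera('scene')[290:350,270:350]; i=cv2.convertScaleAbs(cv2.resize(b,(800,600),interpolation=cv2.INTER_CUBIC),alpha=1.5)
for u in U: cv2.drawMarker(i,tuple(int(x) for x in (u-[270,290]+.5)*10),(0,0,255),0,14)
cv2.imwrite('pics/p5.png',i)"
```

```text
t 19.77 tcp [ 514.0329 -339.3189   99.7422] phi 17.08 tilt [ 0.001  -0.0007] F [-0.1079  0.5005 -1.0592] w 0.015011454007678223 g 58.66226077079773
slide [ 1.0815 -1.4609 18.7444] turn -0.0004109361169080733
[[308.9147 333.5126]
 [305.9135 340.6316]
 [335.3486 329.7   ]]
```

View pics/p5.png

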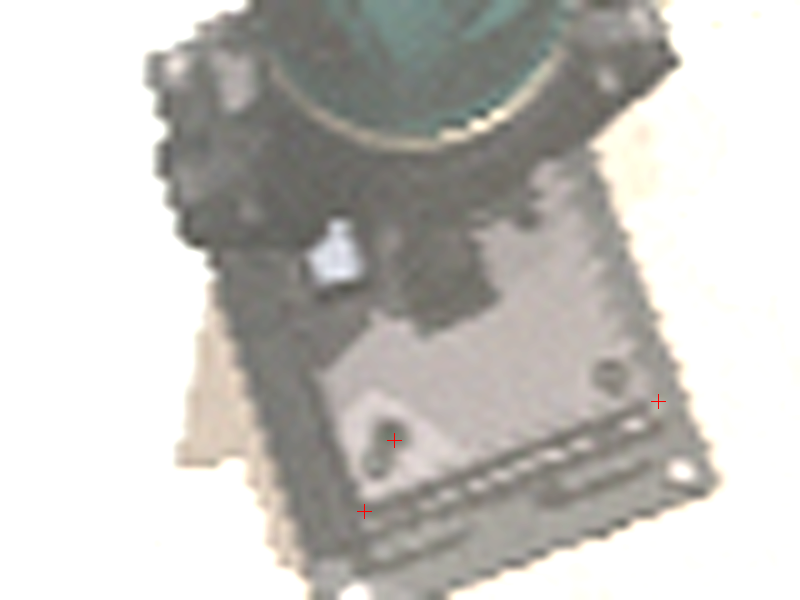

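arm_command --hand '[1,1,1,1,1,1,1,1]' --pt "0.5 -1.3 0" --pt "0 0 2" --pt "0 0 2" --pt "0 0 2" --pt "0 0 2" --pt "0 0 1" --pt "0 0 0" --pt "0 0 0" --turn '[0,0,0,0,0,0,0,0]'

```text
t: 20.48
tcp_pos: [0.513, -0.3395, 0.0912]
ee_rot: [[-0.294, 0.956, -0.0], [0.956, 0.294, 0.0], [0.0, -0.0, -1.0]]
contact_force: [-0.3, 0.1, -2.1]
gripper_width: 0.015
grasp_force: 58.7
```

```bash
python3 -c "
from h import *
to(512.5,-339.3,81,17.1)
print(status.get_obs()['ft_torque'])"
```

```text
t 20.48 tcp [ 512.9844 -339.5229   91.1922] phi 17.08 tilt [ 0.0002 -0.0001] F [-0.3336  0.1129 -2.085 ] w 0.015017626680325937 g 58.661819100379944
slide [ 0.3537 -0.3967 10.1923] turn -0.0004314205839719207
[-0.0684  0.0163  0.0071]
```

arm_command --hand '[1,1,1,1,1,1]' --pt "0 0 1" --pt "0 0 1" --pt "0 0 1" --pt "0 0 1" --pt "0 0 0" --pt "0 0 0" --turn '[0,0,0,0,0,0]'

```text
t: 20.98
tcp_pos: [0.5132, -0.3396, 0.0873]
ee_rot: [[-0.294, 0.956, 0.0], [0.956, 0.294, -0.0], [-0.0, 0.0, -1.0]]
contact_force: [0.5, -0.1, -2.3]
gripper_width: 0.0153
grasp_force: 58.7
```

```bash
python3 -c "
from h import *
to(512.5,-339.3,81,17.1)
print(status.get_obs()['ft_torque'])"
```

```text
t 20.98 tcp [ 513.2139 -339.5914   87.3269] phi 17.08 tilt [-0.0003  0.0003] F [ 0.5352 -0.1112 -2.2596] w 0.015333074910701091 g 58.70016932487488
slide [ 0.4899 -0.5984  6.3266] turn -0.00030385391361956784
[ 0.0287 -0.0975  0.0436]
```

The taper is inside both holes with no contact force, so I'll press on down.

arm_command --hand '[1,1,1,1,1,1,1,1]' --pt "0 0 1" --pt "0 0 1" --pt "0 0 1" --pt "0 0 1" --pt "0 0 1" --pt "0 0 1" --pt "0 0 0" --pt "0 0 0" --turn '[0,0,0,0,0,0,0,0]'

```text
t: 21.65
tcp_pos: [0.5134, -0.3397, 0.0819]
ee_rot: [[-0.294, 0.956, 0.001], [0.956, 0.294, -0.0], [-0.001, 0.001, -1.0]]
contact_force: [0.1, 0.5, 4.6]
gripper_width: 0.0145
grasp_force: 59.7
```

```bash
python3 -c "
from h import *
to(512.5,-339.3,81,17.1)
print(status.get_obs()['ft_torque'])"
```

```text
t 21.65 tcp [ 513.4465 -339.7002   81.8788] phi 17.08 tilt [-0.0005  0.0009] F [0.1395 0.5319 4.6323] w 0.014492606471654294 g 59.685325026512146
slide [ 0.661  -0.788   0.8778] turn -0.00031209243361933573
[0.126  0.0262 0.0154]
```

arm_command --hand '[1,1,1,1,1]' --pt "0 0 1" --pt "0 0 1" --pt "0 0 0" --pt "0 0 0" --pt "0 0 0" --turn '[0,0,0,0,0]'

```text
t: 22.07
tcp_pos: [0.5135, -0.3397, 0.0809]
ee_rot: [[-0.294, 0.956, 0.001], [0.956, 0.294, 0.0], [-0.0, 0.001, -1.0]]
contact_force: [-1.0, 2.0, 12.9]
gripper_width: 0.0151
grasp_force: 60.6
```

arm_command --hand '[1,1,1,1,1]' --pt "0 0 1" --pt "0 0 1" --pt "0 0 0" --pt "0 0 0" --pt "0 0 0" --turn '[0,0,0,0,0]'

```text
t: 22.48
tcp_pos: [0.5135, -0.3397, 0.0808]
ee_rot: [[-0.294, 0.956, 0.002], [0.956, 0.294, 0.001], [0.0, 0.002, -1.0]]
contact_force: [-4.1, 4.6, 25.6]
gripper_width: 0.0151
grasp_force: 62.5
```

```bash
python3 -c "
from h import *
to(512.5,-339.3,81,17.1); print(status.get_obs()['ft_torque'])
r=lambda i:cv2.convertScaleAbs(cv2.resize(i,(400,400),interpolation=cv2.INTER_CUBIC),alpha=1.5)
cv2.imwrite('pics/p6.png',np.hstack([r(camera('scene')[285:355,270:340]),r(camera('top')[175:245,380:450])]))
to(512.5,-339.3,81,17.1)"
```

```text
t 22.48 tcp [ 513.498  -339.7088   80.7803] phi 17.07 tilt [0.0004 0.0021] F [-4.1224  4.5512 25.5515] w 0.015139031968358658 g 62.48023509979248
slide [ 0.6838 -0.8336 -0.2212] turn -0.0005488690351733243
[0.8798 0.9403 0.0894]
t 22.58 tcp [ 513.5183 -339.7482   80.7903] phi 17.06 tilt [0.0003 0.0022] F [-3.4436  4.0448 25.7212] w 0.015198735029856617 g 62.47985601425171
slide [ 0.7273 -0.8415 -0.2113] turn -0.0006211280950710673
```

View pics/p6.png

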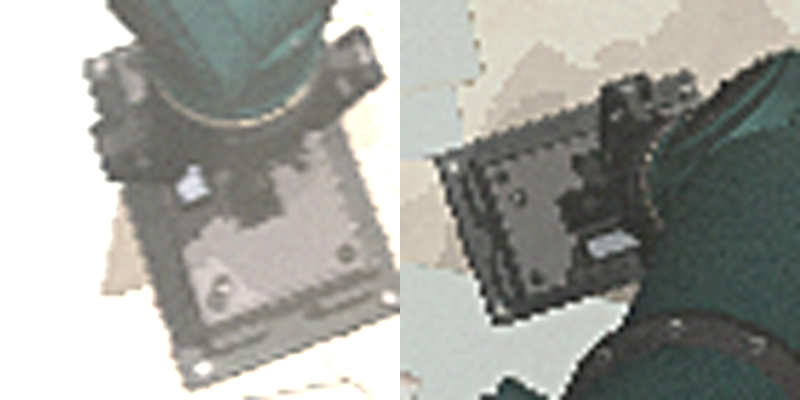

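The crops show the cover squarely on the base with dowel A showing in its hole. The height is steady at 80.8 mm under about 26 N, so it is against a hard stop.

```bash
python3 -c "
from workcell import job
print(job.finish_job())"
```

```text
the job is handed in; nothing more can be done
None
```

The plug is in the kidney dish, and the cover sits fully home on both dowels with the gripper still holding it shut at about 26 N; I handed the job in at about 22.6 s.

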